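# Load the sampler tray and hold its cover at balance

### The arm

A 6-joint arm with a two-finger parallel gripper is mounted at the origin on the work surface. World frame = base frame: x ahead of the robot, y to its left, z up, the work surface at z = 0. Lengths are in m, angles in rad, forces in N, time in s.
With the tool pointing down it reaches from about 0.35 to 0.85 m from the base axis. Payload 8.1 kg.
Tool frame: the origin (TCP) lies at the centre of the arm's flange, where the gripper is bolted on; the fingertips stand 186 mm ahead of it and the grasp point (between the pads) lies 167 mm ahead of it; z points along the fingers, y is the direction in which the jaws open and shut (so a half turn about z gives the same grasp; the last joint's range is limited). The gripper opens to 93 mm and grips with 3 to 60 N. Pads are 15 mm wide; open, the fingers measure 128 mm over their backs; the gripper's body (75 mm by 188 mm) begins 65 mm behind the grasp point.
Start: joints at [1.209, 0.13, 1.488, -0, 1.523, -0.085], TCP at [0.164, 0.577, 0.405] pointing down, gripper open.
Joint ranges: [-2.96, 2.96], [-0.89, 2.26], [0.02, 2.5], [-1.34, 4.48], [0, 2.73], [-2.66, 2.66]. Speed limits (rad/s): [2.39, 2.39, 2.79, 3.14, 3.14, 3.14].

### API

Orientations are given as a rotation vector (axis times angle).
In Python, from plant import robot, viewer, order gives the robot as it stands.
- The arm moves only by the tool apply_moves, never from a script. Its argument "deltas" is a list of rows, each a list of 3 entries, a list of its own where there are three numbers: the finger opening in mm, from 0 to 93, then the shift along the tool's x, y, z in mm, then the turn about the tool's z in rad. In form: [[grip, [dx, dy, dz], yaw], ...]. A call has 1 to 5 rows; each row shifts and turns the commanded pose from where the row before left it, along the tool's axes as they then stand; what a row does not reach is not made up. A row lasts 1/8 s, in which the tool goes at most 62.5 mm and 10.7 degrees, less where a joint would pass 70% of its speed; a pose out of reach is approached as far as the arm can. A call is refused whole if a number of a shift passes 62.5 or a number of a turn 0.188, either way. A call with a gripper value outside its range is refused whole. The fingers move at their own pace and stop on an object; "grip_force" is the grip in N (left out, the last holds). Time passes only in rows, so rows that do not move let the fingers close. It gives the time, the measured TCP pose, the force and the opening at its end, in the units of the state.
- robot.read_state(): the state, without advancing time (a new reading comes with each control period).
- viewer.read_camera(name): name is "side" or "top"; returns the picture (420x560x3 uint8, blue, green, red); there is no depth.
- viewer.get_calibration(name): a dict with "fx", "fy", "cx", "cy" (pixels), "R" (3x3) and "t" (3): a world point X has camera coordinates R X + t. Camera axes: x right, y down, z forward; pixel columns grow to the right and rows downward; lengths in m; the calibration is good to about 2 mm. A picture is of the moment at which its call begins. get_calibration takes no time and is no camera call.
- order.close_job(): hands the job in, once; it reports no verdict.
The state is a dict: "t": time; "q": joint angles; "dq": joint speeds; "joint_torque": joint torques, N m; "tool_pos": TCP position; "orientation": TCP orientation; "force": force on the tool from outside, world axes, zero at the start; "wrist_torque": the same for the moment, N m; "opening": finger opening in m.
Only numpy, scipy, OpenCV 4.12 (cv2) and the standard library are available. Lean on these libraries where they do the work, as an engineer would, in place of code of your own. Each camera call takes 0.05 s, during which the arm holds its last target. There are 200 camera calls.

### The job

Load the two vial carriers into the two pockets of the sampler tray, one in each, standing flat on the pocket floor with the orange tab in the gap on the hinge side, and let go of them. Then, so that a stay can be fitted to the cover, swing the leaning cover flap up by its orange bar to its balance point, bolt upright, and finish while still holding it there with the gripper: do not let go and do not let it fall shut. Leave the other things on the bench alone.

Things in the scene. Friction and masses are not known exactly. Their poses are not given: they have to be found in the camera images.
- sampler: White sampler tray module fixed to the bench (it differs in place and yaw from run to run). Base plate 230 (x) x 165 (y) x 12 (z) mm, reaching from y = -100 to y = +65 mm; two grey-walled pockets side by side on its -y half; a white housing 42 mm high along its +y edge; two hinge posts 88 mm high at x = +-104 mm, y = 15 mm. Origin on its underside; z up; the cover's hinge runs along x.
- pocket0 (a point): Centre of the floor of one pocket of the sampler (12 mm above the bench). The pocket is 42 mm (sampler x) by 66 mm (sampler y) inside, for a 36 x 60 mm block, its walls 14 mm high; the two pocket centres are 75 mm apart. Axes parallel to the sampler's.
- pocket1 (a point): Centre of the floor of one pocket of the sampler (12 mm above the bench). The pocket is 42 mm (sampler x) by 66 mm (sampler y) inside, for a 36 x 60 mm block, its walls 14 mm high; the two pocket centres are 75 mm apart. Axes parallel to the sampler's.
- notch0 (a point): Middle of the 24 mm wide gap in the pocket's hinge-side (+y) end wall where the carrier's tab goes, at floor height, 36 mm from the pocket centre; seated, the tab point lies here.
- notch1 (a point): Middle of the 24 mm wide gap in the pocket's hinge-side (+y) end wall where the carrier's tab goes, at floor height, 36 mm from the pocket centre; seated, the tab point lies here.
- hinge_mid (a point): Middle of the cover's hinge axis, 75 mm above the bench; the axis runs along the sampler's x. Axes parallel to the sampler's.
- cover (a joint): Angle (rad) of the dark blue cover flap about its hinge. 0: shut, lying level over the pockets (towards the sampler's -y); 1.571: bolt upright, its balance point; 2.6: its open stop, leaning away from the pockets (towards the sampler's +y), where it starts (2.45 to 2.6). It has almost no friction: let go, it falls to one side. The flap (with bar) weighs about 0.25 kg; its plate is 176 mm wide, 5 mm thick, reaching from 12 to 95 mm from the hinge axis.
- cover_bar (a point): Middle of the orange round bar (12 mm thick, 94 mm long, parallel to the hinge) at the flap's free end, 140 mm from the hinge axis and in the plane of the flap. It is held by two 8 mm arms 90 mm apart, with an open gap of 39 mm between bar and plate for a finger. Pinched across from above it can turn between the fingers as the flap swings, so the gripper can stay pointing down. Its x axis runs along the bar.
- carrier_a: White vial carrier standing upright: block 60 (x) x 36 (y) x 48 (z) mm, about 130 g, four blue vial caps 7 mm high on top; an orange tab, 16 mm wide, 2 to 26 mm above the underside, sticks out 12 mm from its +x end; an orange stripe on top marks the same end. Starts at yaw -0.3 to 3.4. Origin: centre of the block's underside; z up. The two carriers are alike; either may go in either pocket.
- carrier_b: White vial carrier standing upright: block 60 (x) x 36 (y) x 48 (z) mm, about 130 g, four blue vial caps 7 mm high on top; an orange tab, 16 mm wide, 2 to 26 mm above the underside, sticks out 12 mm from its +x end; an orange stripe on top marks the same end. Starts at yaw -0.3 to 3.4. Origin: centre of the block's underside; z up. The two carriers are alike; either may go in either pocket.
- carrier_a_tab (a point): On the underside level of carrier a, in the tab, 36 mm from its origin along its +x.
- carrier_b_tab (a point): On the underside level of carrier b, in the tab, 36 mm from its origin along its +x.
- screwdriver: Screwdriver about 170 mm long lying on the bench near the robot; leave alone
- vial_jar: Small lidded jar, 48 mm across, 55 mm tall, standing beyond the work area; leave alone
- beaker: Glass beaker 68 mm across, 85 mm tall, to the right; leave alone
- amber_bottle: Amber solvent bottle 80 mm across, 190 mm tall, to the left; leave alone
- clear_bottle: Clear solvent bottle 86 mm across, 180 mm tall, to the left; leave alone
- tip_rack: Green pipette-tip rack 85 x 120 x 50 mm, near left; leave alone
Things that resemble listed ones, but are neither listed nor needed, are in the scene too. Leave any turquoise look-alike of the carrier_b alone.

How it is judged:
By the outcome, as a careful person would: the job done as asked, in the order asked, and still so for the second after the job is handed in, while the arm keeps its last pose, push and grip.
It also fails if it takes over 61 s, if anything falls off the work surface, if the arm or the gripper's body presses on something with over 40 N, if the wrist force passes 120 N, or if a joint passes its speed limit or range.

## Working session

There is one attempt and no reset: what is moved stays moved. The work goes in short steps, Python scripts to look and compute and a tool call to move; the robot and the scene stay as the last step left them, time stands still between calls to the robot, and variables do not carry over. Pictures are saved under pics/ and viewed, about 8 in all and at most 12, crops included, and the job is handed in when it is done.

Besides the shell and the picture viewer there is one more tool, called by a JSON object that holds its "fn" and its "kwargs", one argument or row to a line. apply_moves: Moves the arm, as the interface text tells. Its arguments: {"type":"object","properties":{"deltas":{"type":"array"},"grip_force":{"type":"number"}},"required":["deltas"]}

```bash
mkdir -p pics; ls
python3 - <<'E'
from plant import robot, viewer, order
import cv2
for n in("top","side"):
    cv2.imwrite(f"pics/{n}0.png",viewer.read_camera(n)); c=viewer.get_calibration(n); print(n,c)
print(robot.read_state())
E
```

```text
pics
top {'fx': 545.2174310085007, 'fy': 545.2174310085007, 'cx': 281.50615136024896, 'cy': 201.70080766676494, 'R': array([[-1.50242759e-02, -9.99881088e-01, -3.47588581e-03],
       [-9.74320465e-01,  1.54211061e-02, -2.24637088e-01],
       [ 2.24663978e-01,  1.16171056e-05, -9.74436297e-01]]), 't': array([0.03744195, 0.5300256 , 1.51889864])}
side {'fx': 459.7713051714217, 'fy': 459.7713051714217, 'cx': 277.7501557866793, 'cy': 211.26807271367602, 'R': array([[ 0.99602873, -0.08657432,  0.02077647],
       [-0.045394  , -0.69456194, -0.71799937],
       [ 0.07659085,  0.71420487, -0.6957336 ]]), 't': array([-0.537459  ,  0.09577361,  1.23196329])}
{'t': 0.1, 'q': array([ 1.20860090e+00,  1.31088522e-01,  1.48919743e+00, -1.02239017e-05,
        1.52299068e+00, -8.54129980e-02]), 'dq': array([-1.00668146e-03, -2.40272573e-03, -1.99513227e-03, -6.81163049e-04,
        7.47621962e-05, -9.20061572e-04]), 'joint_torque': array([ 1.61170956e-03, -5.61342108e+01, -4.93096840e+01,  7.70211755e-02,
        2.92196427e-02, -4.10410462e-05]), 'tool_pos': array([0.1638698 , 0.57696857, 0.4037755 ]), 'orientation': array([-4.33331261e-01, -3.11119529e+00,  2.58248161e-03]), 'force': array([-0.11821301, -0.48509758, -0.22121801]), 'wrist_torque': array([0.05236495, 0.00702712, 0.01433738]), 'opening': 0.0931894623826354}
```

View pics/top0.png

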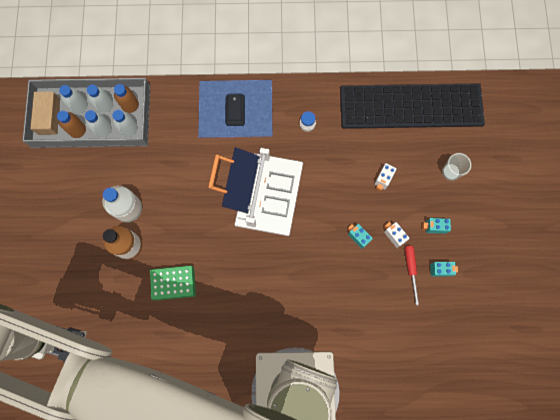

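View pics/side0.png

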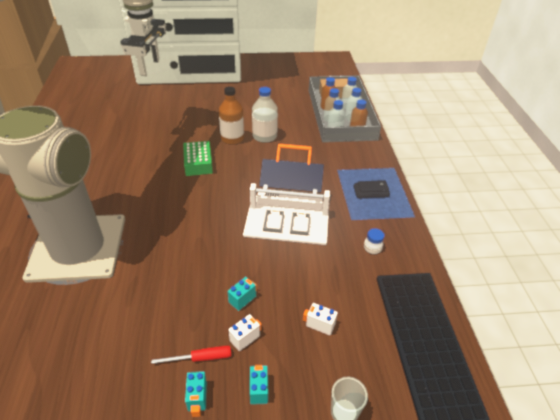

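The top view shows white carriers at about (386,176) and (397,233). The turquoise look-alikes, to be left alone, are at (360,235), (439,225) and (444,268). The sampler is at about (270,195), with its open flap and orange bar at about (221,173). Next I'll check this in a close crop.

Run:
```python
import cv2,numpy as np
t=cv2.imread("pics/top0.png"); s=cv2.imread("pics/side0.png")
a=cv2.resize(t[155:255,340:440],(400,400),interpolation=cv2.INTER_CUBIC)   # x4
b=cv2.resize(s[270:370,220:345],(400,320),interpolation=cv2.INTER_CUBIC)  # x3.2
b=cv2.copyMakeBorder(b,0,80,0,0,cv2.BORDER_CONSTANT)
cv2.imwrite("pics/c1.png",np.hstack([a,b]))
a=cv2.resize(t[140:240,205:305],(600,600),interpolation=cv2.INTER_CUBIC) # x6
cv2.imwrite("pics/c2.png",a)
```

```text
(no output)
```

View pics/c1.png

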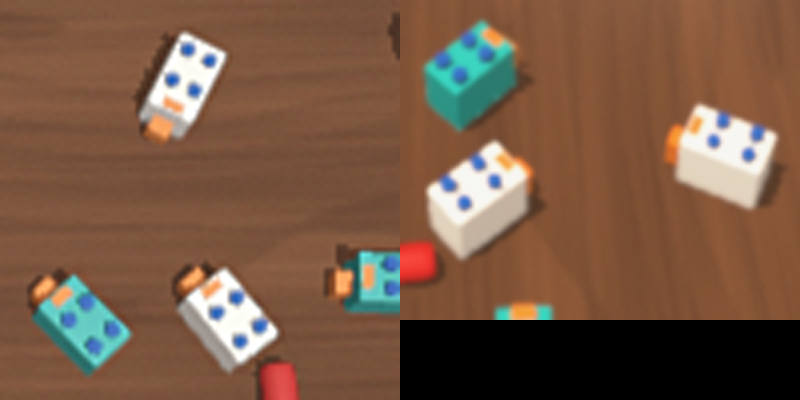

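View pics/c2.png

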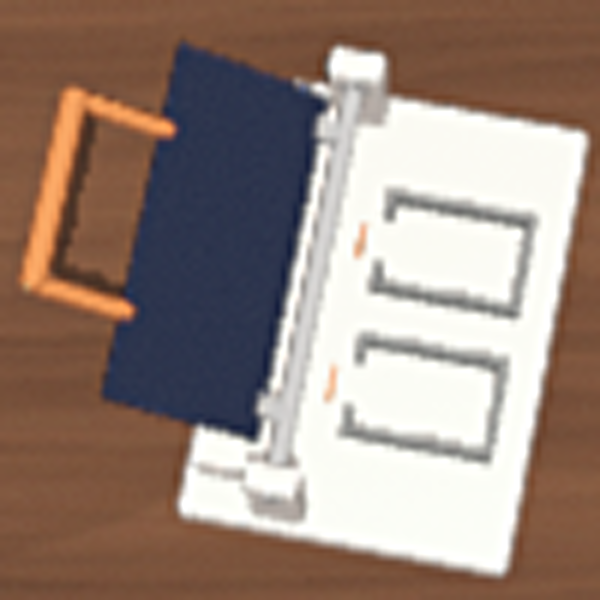

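The crop confirms the choice. Both white carriers have their orange tab and stripe showing, A at the lower-left end and B at the upper-left end. The sampler's gaps face the flap, to the left. Next I'll fit the poses.

```bash
cat > h.py <<'E'
import numpy as np
from plant import robot, viewer
from scipy.optimize import least_squares
from scipy.spatial.transform import Rotation as Ro
C={n:viewer.get_calibration(n) for n in("top","side")}
def proj(n,X):
    c=C[n]; p=np.atleast_2d(X)@c["R"].T+c["t"]
    return np.c_[c["fx"]*p[:,0]/p[:,2]+c["cx"],c["fy"]*p[:,1]/p[:,2]+c["cy"]]
def place(p,M):
    M=np.array(M,float);c,s=np.cos(p[2]),np.sin(p[2])
    return np.c_[p[0]+c*M[:,0]-s*M[:,1],p[1]+s*M[:,0]+c*M[:,1],M[:,2]]
def fit(obs,p0): # obs: list of (cam, model pts, pixels)
    f=lambda p:np.concatenate([(proj(n,place(p,M))-np.array(U)).ravel() for n,M,U in obs])
    r=least_squares(f,p0); return r.x,np.round(r.fun.reshape(-1,2),1)
def crop(U,o,k): return (np.array(U,float)+.5)/k-.5+np.array(o)
def pix2w(n,u,z):
    c=C[n]; d=c["R"].T@np.array([(u[0]-c["cx"])/c["fx"],(u[1]-c["cy"])/c["fy"],1]); o=-c["R"].T@c["t"]
    return o+d*(z-o[2])/d[2]
E
cat > m.py <<'E'
from h import *
np.set_printoptions(precision=4,suppress=True)
T=[[-.03,.018,.048],[-.03,-.018,.048],[.03,-.018,.048],[.03,.018,.048]]
def s(U): return crop(np.array(U)-[400,0],(220,270),3.2)
A=[("top",[[-.03,-.018,.048],[-.03,.018,.048],[.03,.018,.048],[.03,-.018,.048]],crop([[183,32],[226,52],[188,122],[146,98]],(340,155),4)),
   ("side",[[-.03,-.018,.048],[-.03,.018,.048],[.03,.018,.048],[.03,-.018,.048]],s([[765,180],[777,136],[697,105],[680,146]]))]
B=[("top",[[.03,-.018,.048],[.03,.018,.048],[-.03,.018,.048],[-.03,-.018,.048]],crop([[228,267],[178,303],[230,358],[277,330]],(340,155),4)),
   ("side",[[.03,-.018,.048],[.03,.018,.048],[-.03,.018,.048],[-.03,-.018,.048]],s([[527,175],[492,142],[428,188],[462,222]]))]
for nm,o,u0,y0 in(("A",A,(386,176),2.2),("B",B,(397,233),.7)):
    w=pix2w("top",u0,.048); print(nm,w)
    for q in([o[0]],[o[1]],o): print(*fit(q,[w[0],w[1],y0]))
S=[("top",[[.115,-.1,.012],[-.115,-.1,.012],[-.115,.065,.012]],crop([[588,132],[505,576],[180,515]],(205,140),6))]
p,r=fit(S,[.6,0,-.2]); print("S",p,r)
for u in[(537,215),(518,316),(388,192),(372,290),(508,354),(490,459),(360,337),(345,432)]:
    w=pix2w("top",crop([u],(205,140),6)[0],.026)-[p[0],p[1],0]
    c,q=np.cos(p[2]),np.sin(p[2]); print(u,c*w[0]+q*w[1],-q*w[0]+c*w[1])
st=robot.read_state();R=Ro.from_rotvec(st["orientation"]).as_matrix();print(R)
E
python3 m.py
```

```text
A [ 0.6063 -0.2801  0.048 ]
[ 0.6137 -0.2808  2.6094] [[-0.1 -0.4]
 [ 0.   0.4]
 [ 0.2 -0.1]
 [-0.2  0.1]]
[ 0.616  -0.2856  2.629 ] [[  4.1 -13.7]
 [ -4.9  12.6]
 [ -5.   12.4]
 [  6.1 -12.5]]
[ 0.6154 -0.2836  2.6174] [[  0.7  -0.9]
 [  0.9  -0.3]
 [  1.3  -0.6]
 [  0.8  -0.4]
 [  3.7 -14.3]
 [ -5.5  11.9]
 [ -5.4  11.5]
 [  5.8 -13.3]]
B [ 0.4356 -0.3019  0.048 ]
[ 0.435  -0.3009  0.6218] [[-1.7 -0. ]
 [ 1.1 -1.7]
 [ 1.3  1.1]
 [-0.7  0.7]]
[ 0.4371 -0.3054  0.653 ] [[ 0.2 -0.6]
 [ 0.7 -0.7]
 [-0.3  0.4]
 [-0.6  0.8]]
[ 0.4364 -0.3035  0.6409] [[-1.1 -0.5]
 [ 1.9 -2. ]
 [ 2.4  0.6]
 [ 0.2 -0. ]
 [-0.1 -1.2]
 [ 0.5 -1.4]
 [-0.7 -0.5]
 [-1.2 -0. ]]
S [ 0.5719  0.0839 -0.1974] [[ 0.   0.2]
 [ 0.3 -0.2]
 [-0.4 -0. ]]
(537, 215) 0.06413451735442681 -0.08256662211151747
(518, 316) 0.011314276805082998 -0.0824638007324358
(388, 192) 0.062440508614953524 -0.007198228092951904
(372, 290) 0.011316433816600918 -0.008809869778411803
(508, 354) -0.008618807741223772 -0.08103960522996007
(490, 459) -0.06229385624784139 -0.08179047594067311
(360, 337) -0.01333833945190663 -0.007468895457620221
(345, 432) -0.061855633679365925 -0.00926057525350708
[[-0.9619  0.2733 -0.0006]
 [ 0.2733  0.9619 -0.0016]
 [ 0.0001 -0.0017 -1.    ]]
```

```bash
sed -i 's/s(\[\[765,180\],\[777,136\],\[697,105\],\[680,146\]\])/s([[777,136],[765,180],[680,146],[697,105]])/' m.py; python3 m.py | sed -n 1,14p
python3 - <<'E'
import cv2
s=cv2.imread("pics/side0.png")
cv2.imwrite("pics/c3.png",cv2.resize(s[135:255,235:345],(660,720),interpolation=cv2.INTER_CUBIC)[100:])
E
```

```text
A [ 0.6063 -0.2801  0.048 ]
[ 0.6137 -0.2808  2.6094] [[-0.1 -0.4]
 [ 0.   0.4]
 [ 0.2 -0.1]
 [-0.2  0.1]]
[ 0.6158 -0.2865  2.6528] [[ 0.2  0.1]
 [-0.9 -1. ]
 [ 0.3  0.2]
 [ 0.4  0.8]]
[ 0.6152 -0.284   2.6345] [[ 0.7 -0.9]
 [ 0.9 -0.4]
 [ 1.6 -0.6]
 [ 1.1 -0.2]
 [-0.1 -0.6]
```

View pics/c3.png

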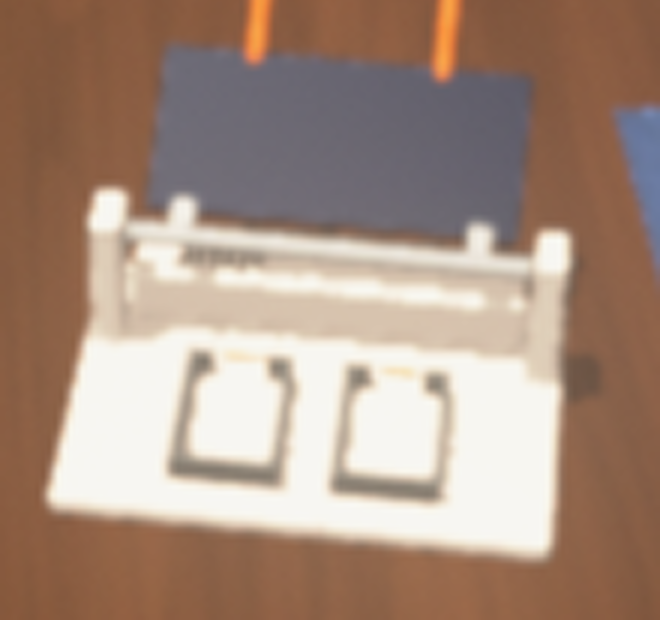

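```bash
cat > sm.py <<'E'
from h import *
np.set_printoptions(precision=4,suppress=True)
top=("top",[[.115,-.1,.012],[-.115,-.1,.012],[-.115,.065,.012]],crop([[588,132],[505,576],[180,515]],(205,140),6))
o=(.026)
pk=("top",[[.0627,-.082,o],[.0123,-.082,o],[-.0123,-.082,o],[-.0627,-.082,o]],crop([[537,215],[518,316],[508,354],[490,459]],(205,140),6))
sd=("side",[[-.115,-.1,0],[.115,-.1,0],[-.104,.015,.088],[.104,.015,.088]],crop(np.array([[49,512],[549,557],[109,200],[554,243]])+[0,100],(235,135),6))
for q in([top,pk],[sd],[top,pk,sd]): print(*fit(q,[.57,.08,-.2]))
p=fit([top,pk,sd],[.57,.08,-.2])[0]
print(place(p,[[.0375,-.045,.012],[-.0375,-.045,.012],[0,.015,.215]]))
# bar: end points in top crop
for th in(2.4,2.5,2.6):
    M=[[x,.015-.14*np.cos(th),.075+.14*np.sin(th)] for x in(-.047,.047)]
    print(th,(proj("top",place(p,M))-[205,140]+.5)*6-.5)
E
python3 sm.py
```

```text
[ 0.5726  0.0838 -0.1973] [[ 0.   0. ]
 [ 0.4 -0.4]
 [-0.3 -0.2]
 [-0.2  0.2]
 [-0.1 -0.6]
 [ 0.1  1. ]
 [ 0.1 -0.1]]
[ 0.5765  0.0858 -0.1995] [[ 0.3 -0.7]
 [ 0.  -0. ]
 [-0.   0.7]
 [-0.3  0.2]]
[ 0.5742  0.0842 -0.1998] [[-0.  -0.4]
 [ 0.1 -0.9]
 [-0.5 -0.8]
 [-0.3 -0.2]
 [-0.2 -1. ]
 [-0.   0.6]
 [-0.1 -0.6]
 [-0.5 -0.2]
 [-0.7  0.5]
 [-0.8  1.1]
 [-1.   0.6]]
[[0.602  0.0326 0.012 ]
 [0.5285 0.0475 0.012 ]
 [0.5772 0.0989 0.215 ]]
2.4 [[ 61.2197 279.0822]
 [104.4568  83.7612]]
2.5 [[ 44.9532 281.5926]
 [ 88.1012  87.648 ]]
2.6 [[ 31.5526 284.9575]
 [ 74.5519  92.4549]]
```

```bash
cat >> h.py <<'E'
def pose():
    s=robot.read_state();R=Ro.from_rotvec(s["orientation"]).as_matrix()
    return s,np.r_[s["tool_pos"],np.arctan2(R[1,1],R[0,1])]
def plan(wps,start=None,grip=60,step=55,turn=.17):
    s,p=pose(); p=np.array(p if start is None else start,float); rows=[]
    print("t",round(s["t"],2),"pose",np.round(p,4),"F",np.round(s["force"],1),"op",round(s["opening"],4))
    for w in wps:
        w=np.array(w,float); d3=(w[3]-p[3]+np.pi)%(2*np.pi)-np.pi
        n=max(1,int(np.ceil(max(np.linalg.norm(w[:3]-p[:3])*1e3/step,abs(d3)/turn))))
        f3=p[3]+d3
        for i in range(n):
            k=n-i; d=(w[:3]-p[:3])/k*1e3; c,q=np.cos(p[3]),np.sin(p[3])
            # tool y=(c,q), x=(-q,c) mirrored for z down: x = y cross z
            y=np.array([c,q,0]);z=np.array([0,0,-1.]);x=np.cross(y,z)
            t=np.round([d@x,d@y,d@z],1 if k==1 else 0); a=round(-(f3-p[3])/k,2 if k>1 else 3)
            p[:3]+=(t[0]*x+t[1]*y+t[2]*z)/1e3; p[3]-=a
            rows.append([grip,[float(v) for v in t],float(a)])
    for i in range(0,len(rows),5): print(rows[i:i+5])
    return p
E
python3 - <<'E'
from h import *
plan([[.615,-.284,.30,1.06]])
E
```

```text
t 0.1 pose [0.1639 0.577  0.4038 1.294 ] F [-0.1 -0.5 -0.2] op 0.0932
[[60, [-37.0, -39.0, 6.0], 0.01], [60, [-38.0, -39.0, 6.0], 0.01], [60, [-38.0, -38.0, 6.0], 0.01], [60, [-38.0, -38.0, 6.0], 0.01], [60, [-39.0, -38.0, 6.0], 0.01]]
[[60, [-39.0, -37.0, 6.0], 0.01], [60, [-39.0, -37.0, 6.0], 0.01], [60, [-40.0, -36.0, 6.0], 0.01], [60, [-40.0, -36.0, 6.0], 0.02], [60, [-41.0, -35.0, 6.0], 0.01]]
[[60, [-41.0, -35.0, 5.0], 0.02], [60, [-42.0, -34.0, 6.0], 0.01], [60, [-42.0, -34.0, 5.0], 0.02], [60, [-43.0, -33.0, 6.0], 0.01], [60, [-43.0, -32.0, 5.0], 0.02]]
[[60, [-44.0, -32.0, 6.0], 0.01], [60, [-45.0, -31.0, 5.0], 0.02], [60, [-44.9, -29.9, 5.8], 0.014]]
```

{"fn": "apply_moves", "kwargs": {
  "deltas": [
    [60,[-37,-39,0],0.01],
    [60,[-38,-39,0],0.01],
    [60,[-38,-38,0],0.01],
    [60,[-38,-38,0],0.01],
    [60,[-39,-38,0],0.01]
  ]
}}

```text
t: 0.72
tool_pos: [0.2898, 0.3364, 0.4044]
orientation: [-0.511, -3.1, 0.001]
force: [0.5, 0.6, 0.3]
opening: 0.0603
```

{"fn": "apply_moves", "kwargs": {
  "deltas": [
    [60,[-39,-37,0],0.01],
    [60,[-39,-37,6],0.01],
    [60,[-40,-36,6],0.01],
    [60,[-40,-36,6],0.02],
    [60,[-41,-35,6],0.01]
  ]
}}

```text
t: 1.35
tool_pos: [0.415, 0.0981, 0.3804]
orientation: [0.605, 3.083, 0.0]
force: [0.3, 1.3, 0.8]
opening: 0.06
```

{"fn": "apply_moves", "kwargs": {
  "deltas": [
    [60,[-41,-35,6],0.02],
    [60,[-42,-34,6],0.01],
    [60,[-42,-34,6],0.02],
    [60,[-43,-33,6],0.01],
    [60,[-43,-32,6],0.02]
  ]
}}

```text
t: 1.98
tool_pos: [0.5396, -0.1413, 0.3501]
orientation: [-0.728, -3.056, -0.0]
force: [1.3, 0.3, 0.5]
opening: 0.0599
```

Run:
```python
from h import *
plan([[.615,-.284,.30,1.06],[.615,-.284,.207,1.06]])
```

```text
t 1.98 pose [ 0.5396 -0.1413  0.3501  1.1032] F [1.3 0.3 0.5] op 0.0599
[[60, [-33.0, -23.0, 13.0], 0.01], [60, [-33.0, -23.0, 12.0], 0.01], [60, [-33.0, -23.0, 13.0], 0.01], [60, [-34.0, -22.4, 12.1], 0.013], [60, [-0.0, -0.0, 47.0], 0.0]]
[[60, [-0.0, -0.0, 46.0], 0.0]]
```

{"fn": "apply_moves", "kwargs": {
  "deltas": [
    [60,[-33,-23,13],0.01],
    [60,[-33,-23,12],0.01],
    [60,[-33,-23,13],0.01],
    [60,[-34,-22,12],0.01],
    [60,[0,0,0],0]
  ],
  "grip_force": 20
}}

```text
t: 2.6
tool_pos: [0.6145, -0.2838, 0.2975]
orientation: [-0.79, -3.036, -0.001]
force: [0.0, -0.1, 0.0]
opening: 0.0598
```

{"fn": "apply_moves", "kwargs": {
  "deltas": [
    [60,[0,0,47],0],
    [60,[0,0,46],0],
    [60,[0,0,0],0],
    [30,[0,0,0],0],
    [30,[0,0,0],0]
  ]
}}

```text
t: 3.22
tool_pos: [0.616, -0.2822, 0.2113]
orientation: [0.786, 3.037, -0.002]
force: [0.3, 0.3, 0.1]
opening: 0.0448
```

Run:
```python
from h import *
import cv2
_,p=pose(); print(robot.read_state()["opening"],p)
plan([[.615,-.284,.30,p[3]],[.602,.0326,.30,-.198]],grip=30)
a=viewer.read_camera("top");b=viewer.read_camera("side")
u=proj("top",[[.615,-.284,.05]])[0].astype(int);v=proj("side",[[.615,-.284,.05]])[0].astype(int)
f=lambda i,u:cv2.resize(i[u[1]-50:u[1]+50,u[0]-50:u[0]+50],(400,400),interpolation=3)
cv2.imwrite("pics/g1.png",cv2.hconcat([f(a,u),f(b,v)]))
```

```text
0.04479625274395403 [ 0.61604355 -0.28223673  0.21125124  1.06425161]
t 3.23 pose [ 0.616  -0.2822  0.2113  1.0643] F [0.3 0.3 0.1] op 0.0448
[[30, [0.0, -1.0, -44.0], -0.0], [30, [0.1, -1.0, -44.7], -0.0], [30, [21.0, 34.0, -0.0], 0.16], [30, [26.0, 30.0, -0.0], 0.16], [30, [30.0, 26.0, -0.0], 0.16]]
[[30, [34.0, 20.0, -0.0], 0.16], [30, [37.0, 15.0, -0.0], 0.16], [30, [38.0, 9.0, -0.0], 0.15], [30, [39.0, 3.0, -0.0], 0.16], [30, [39.8, -3.5, -0.0], 0.152]]
```

View pics/g1.png

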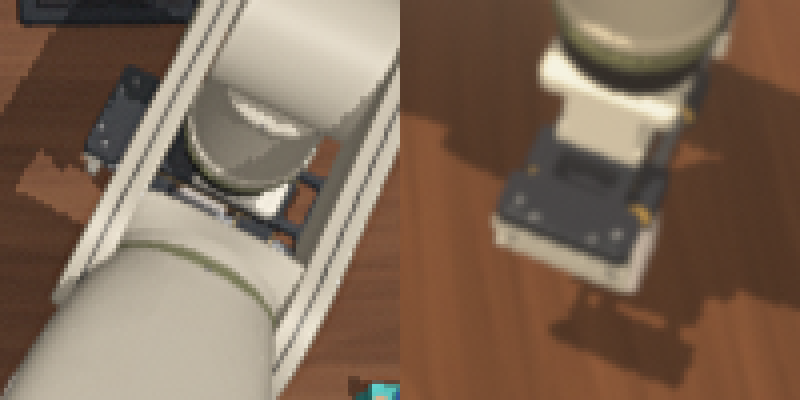

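The arm and gripper hide the carrier in this view, and the fingers were still closing at 45 mm. I'll continue the close.

{"fn": "apply_moves", "kwargs": {
  "deltas": [
    [30,[0,0,3],0],
    [30,[0,0,0],0],
    [30,[0,0,0],0]
  ]
}}

```text
t: 3.7
tool_pos: [0.616, -0.2824, 0.21]
orientation: [0.786, 3.037, -0.002]
force: [-9.0, 5.4, 23.1]
opening: 0.0362
```

{"fn": "apply_moves", "kwargs": {
  "deltas": [
    [30,[0,0,-20],0],
    [30,[0,0,-25],0],
    [30,[0,0,-40],0],
    [30,[0,0,-15],0]
  ]
}}

```text
t: 4.2
tool_pos: [0.6157, -0.2823, 0.3091]
orientation: [0.786, 3.036, -0.002]
force: [0.3, -0.1, -0.6]
opening: 0.0359
```

Run:
```python
from h import *
plan([[.60,.00,.30,-.198]],grip=30,step=45,turn=.14)
```

```text
t 4.2 pose [ 0.6157 -0.2823  0.3091  1.064 ] F [ 0.3 -0.1 -0.6] op 0.0359
[[30, [15.0, 24.0, 1.0], 0.13], [30, [18.0, 22.0, 1.0], 0.13], [30, [21.0, 19.0, 1.0], 0.13], [30, [23.0, 16.0, 1.0], 0.12], [30, [25.0, 14.0, 1.0], 0.13]]
[[30, [26.0, 10.0, 1.0], 0.12], [30, [27.0, 7.0, 1.0], 0.13], [30, [28.0, 3.0, 1.0], 0.12], [30, [29.0, 0.0, 1.0], 0.13], [30, [27.9, -3.5, 0.1], 0.122]]
```

{"fn": "apply_moves", "kwargs": {
  "deltas": [
    [30,[15,24,1],0.13],
    [30,[18,22,1],0.13],
    [30,[21,19,1],0.13],
    [30,[23,16,1],0.12],
    [30,[25,14,1],0.13]
  ]
}}

```text
t: 4.82
tool_pos: [0.6066, -0.1394, 0.2992]
orientation: [-1.71, -2.635, 0.0]
force: [-0.2, -0.4, -0.4]
opening: 0.0355
```

{"fn": "apply_moves", "kwargs": {
  "deltas": [
    [30,[26,10,1],0.12],
    [30,[27,7,1],0.13],
    [30,[28,3,1],0.12],
    [30,[29,0,1],0.13],
    [30,[28,-3.5,0],0.12]
  ]
}}

```text
t: 5.45
tool_pos: [0.5988, 0.0015, 0.2951]
orientation: [-2.432, -1.988, 0.001]
force: [0.6, 0.2, -1.3]
opening: 0.0361
```

{"fn": "apply_moves", "kwargs": {
  "deltas": [
    [30,[0,0,0],0]
  ]
}}

```text
t: 5.58
tool_pos: [0.5988, 0.0024, 0.2952]
orientation: [-2.426, -1.995, 0.0]
force: [0.2, -0.4, -1.4]
opening: 0.0357
```

Run:
```python
from h import *
import cv2
plan([[.602,.0326,.30,-.198]],grip=30)
b=viewer.read_camera("side")
v=proj("side",[[.602,.02,.10]])[0].astype(int);print(v)
cv2.imwrite("pics/g2.png",cv2.resize(b[v[1]-60:v[1]+60,v[0]-70:v[0]+70],(700,600),interpolation=3))
```

```text
t 5.58 pose [ 0.5988  0.0024  0.2952 -0.1942] F [ 0.2 -0.4 -1.4] op 0.0357
[[30, [30.3, -2.7, -4.8], 0.004]]
[301 204]
```

View pics/g2.png

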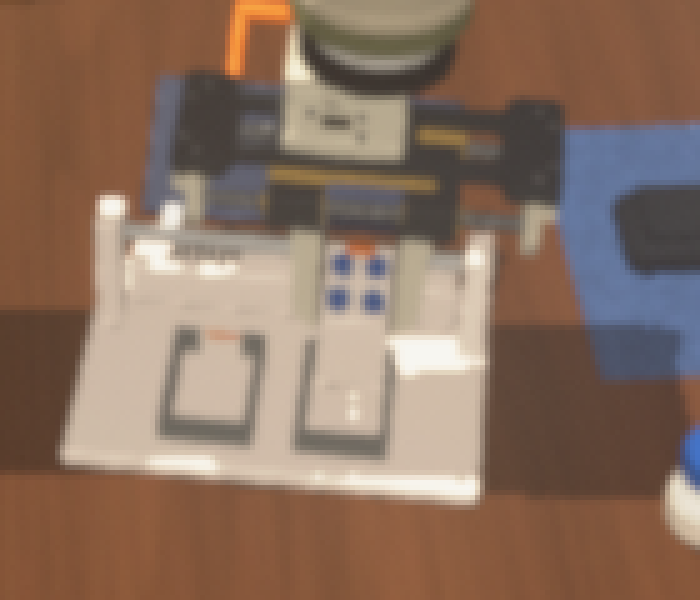

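The carrier is held upright with its stripe and tab end towards the hinge. Its caps are at crop pixels (343,263), (377,266), (339,299) and (374,301). I'll use them to find where the carrier sits in the hand.

Run:
```python
from h import *
np.set_printoptions(precision=4,suppress=True)
def loc(n,U,p):
    for u in U:
        w=pix2w(n,u,.055); c,q=np.cos(p[2]),np.sin(p[2]); d=w[:2]-p[:2]; print(n,[c*d[0]+q*d[1],-q*d[0]+c*d[1]])
loc("top",crop([[187,49],[209,60],[172,80],[194,90]],(340,155),4),[.6137,-.2808,2.609])
loc("side",crop(np.array([[723,121],[757,134],[713,142],[749,155]])-[400,0],(220,270),3.2),[.6158,-.2865,2.653])
loc("side",crop(np.array([[479,163],[495,181],[448,185],[464,203]])-[400,0],(220,270),3.2),[.4371,-.3054,.653])
print("hand")
loc_=crop([[343,263],[377,266],[339,299],[374,301]],(231,144),5)
s,p=pose()
for u in loc_:
    w=pix2w("side",u,.140); a=p[3]+np.pi/2; d=w[:2]-p[:2];c,q=np.cos(a),np.sin(a); print([c*d[0]+q*d[1],-q*d[0]+c*d[1]])
```

```text
top [np.float64(-0.016294154520290656), np.float64(-0.008857734630454268)]
top [np.float64(-0.016777505152276093), np.float64(0.009070681581012634)]
top [np.float64(0.010262159589274216), np.float64(-0.007587640669971384)]
top [np.float64(0.009070553186410226), np.float64(0.009932958668279377)]
side [np.float64(0.00893572235854737), np.float64(-0.009621024911819452)]
side [np.float64(-0.016634301245014135), np.float64(-0.009069175964980527)]
side [np.float64(0.009627901922607573), np.float64(0.009720328673448665)]
side [np.float64(-0.016917135653287098), np.float64(0.0095696718707684)]
side [np.float64(0.007212899065730659), np.float64(0.006902543466967891)]
side [np.float64(0.006359460265912254), np.float64(-0.01134092923944671)]
side [np.float64(-0.019561685450789432), np.float64(0.007537768178006239)]
side [np.float64(-0.02014624897179608), np.float64(-0.010482186824986833)]
hand
[np.float64(0.00792137751990046), np.float64(0.007405563473560403)]
[np.float64(0.007886555970784146), np.float64(-0.010195075208516256)]
[np.float64(-0.01950516009210185), np.float64(0.007444153652986223)]
[np.float64(-0.018707274839738774), np.float64(-0.01032355071115702)]
```

{"fn": "apply_moves", "kwargs": {
  "deltas": [
    [30,[31,-2.5,0],0.004],
    [30,[0,0,25],0],
    [30,[0,0,28],0],
    [30,[0,0,0],0]
  ]
}}

```text
t: 6.12
tool_pos: [0.6014, 0.0305, 0.2398]
orientation: [-2.429, -1.987, 0.007]
force: [-0.4, -0.3, -1.0]
opening: 0.0358
```

Run:
```python
from h import *
import cv2
plan([[.602,.0326,.24,-.198]],grip=30)
b=viewer.read_camera("side");a=viewer.read_camera("top")
cv2.imwrite("pics/t3.png",a);cv2.imwrite("pics/s3.png",b)
v=(300,204)
f=lambda im,o,s:cv2.resize(im[o[1]:o[1]+60,o[0]:o[0]+s],None,fx=8,fy=8,interpolation=3)
x=f(b,(260,185),50);y=f(a,(250,160),50)
cv2.imwrite("pics/g3.png",cv2.hconcat([x,y]))
p=[.5765,.0858,-.1995]
print("side pred pocket wall tops",(proj("side",place(p,[[x,-.082,.026] for x in(.0123,.0627)]))-[260,185]+.5)*8-.5)
```

```text
t 6.12 pose [ 0.6014  0.0305  0.2398 -0.1995] F [-0.4 -0.3 -1. ] op 0.0358
[[30, [2.1, 0.2, -0.2], -0.001]]
side pred pocket wall tops [[241.42298414 356.8498519 ]
 [388.24704631 370.97539608]]
```

View pics/g3.png

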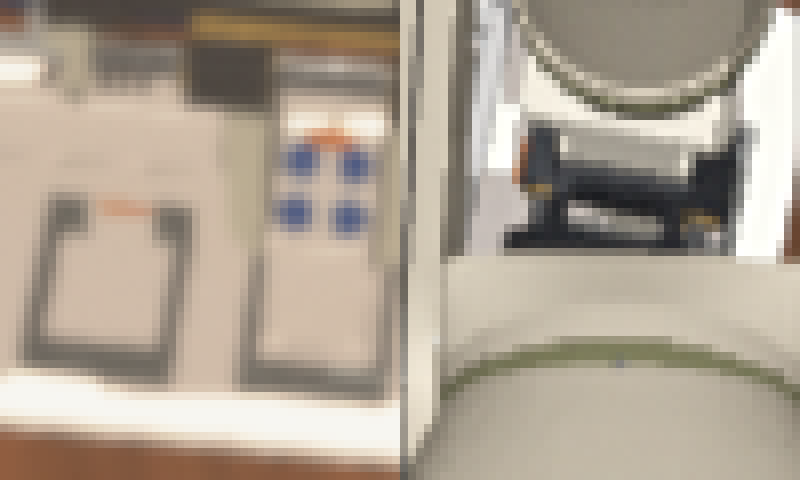

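Run:
```python
from h import *
np.set_printoptions(precision=4,suppress=True)
U=crop([[302,160],[356,165],[295,213],[349,217]],(260,185),8)
for p in([.5765,.0858,-.1995],[.5742,.0842,-.1985]):
  for u in U:
    w=pix2w("side",u,.085);d=w[:2]-p[:2];c,q=np.cos(p[2]),np.sin(p[2])
    print(np.array([c*d[0]+q*d[1]-.0375,-q*d[0]+c*d[1]+.045]))
# pocket1 reference features (unoccluded), inner top edges, using side
for z,u in((.026,(30,358)),(.026,(170,380)),(.026,(52,198)),(.026,(190,210))):
    w=pix2w("side",crop([u],(260,185),8)[0],z);d=w[:2]-[.5765,.0858];p=-.1995;c,q=np.cos(p),np.sin(p)
    print("wall",np.array([c*d[0]+q*d[1]+.0375,-q*d[0]+c*d[1]+.045]))
```

```text
[-0.0105  0.001 ]
[0.0078 0.001 ]
[-0.0107 -0.025 ]
[ 0.0073 -0.0245]
[-0.0086  0.003 ]
[0.0097 0.003 ]
[-0.0088 -0.023 ]
[ 0.0092 -0.0226]
wall [-0.0219 -0.0471]
wall [ 0.0267 -0.0511]
wall [-0.0247  0.0321]
wall [0.0248 0.0326]
```

Run:
```python
from h import *
import cv2
np.set_printoptions(precision=1,suppress=True,linewidth=200)
a=cv2.imread("pics/side0.png",0);b=cv2.imread("pics/s3.png",0)
r0=222
for c in(279,285,297,302):
    print(c,"before",a[r0:238,c],"after",b[r0:238,c])
print(r0)
p=[.5765,.0858,-.1995]
for nm,y,z in(("in top",-.078,.026),("out top",-.082,.026),("out bot",-.082,.012),("car centred",-.075,.030),("car -5",-.080,.030),("car -8",-.083,.030)):
    print(nm,proj("side",place(p,[[.0195,y,z],[.0375,y,z],[.0555,y,z]])))
```

```text
279 before [244 244 244 243 241 235 212 164 133 132 172 229 244 245 245 244] after [185 183 181 177 170 158 135 112 106 109 127 171 226 244 245 244]
285 before [245 245 245 245 245 245 245 245 245 245 245 245 245 245 245 245] after [191 191 191 191 191 191 191 191 191 191 192 200 228 244 245 245]
297 before [245 245 245 245 245 245 245 242 223 166 132 137 190 237 245 245] after [192 192 193 193 192 189 184 175 146 117 112 126 184 236 244 245]
302 before [245 245 245 245 245 245 245 245 240 191 139 129 154 220 244 245] after [192 192 192 192 192 192 192 189 177 150 125 116 146 217 243 245]
222
in top [[292.5 228.4]
 [299.  229. ]
 [305.6 229.6]]
out top [[292.4 229.4]
 [298.9 230.1]
 [305.5 230.7]]
out bot [[292.1 232.9]
 [298.6 233.6]
 [305.1 234.2]]
car centred [[292.6 226.6]
 [299.2 227.2]
 [305.7 227.8]]
car -5 [[292.5 227.9]
 [299.  228.5]
 [305.6 229.1]]
car -8 [[292.4 228.7]
 [299.  229.3]
 [305.5 229.9]]
```

{"fn": "apply_moves", "kwargs": {
  "deltas": [
    [30,[4.5,0.8,0],0],
    [30,[0,0,4],0],
    [30,[0,0,4],0],
    [30,[0,0,0],0]
  ]
}}

```text
t: 6.72
tool_pos: [0.6047, 0.0355, 0.2353]
orientation: [2.431, 1.988, 0.001]
force: [-0.6, -1.1, 2.1]
opening: 0.0359
```

{"fn": "apply_moves", "kwargs": {
  "deltas": [
    [30,[0,0,3],0],
    [30,[0,0,0],0]
  ]
}}

```text
t: 6.98
tool_pos: [0.6047, 0.0349, 0.2331]
orientation: [2.431, 1.987, -0.0]
force: [-4.2, -5.2, 10.2]
opening: 0.0359
```

Run:
```python
from h import *
import cv2
s,p=pose();print(p,s["force"],s["wrist_torque"])
b=viewer.read_camera("side");cv2.imwrite("pics/s4.png",b)
c=cv2.resize(b[185:240,265:320],(550,550),interpolation=3)
cv2.imwrite("pics/g4.png",c)
```

```text
[ 0.60472152  0.03494131  0.23308932 -0.20013944] [-4.19782941 -5.16364731 10.23985537] [-0.75831496  0.83497249  0.06589597]
```

View pics/g4.png

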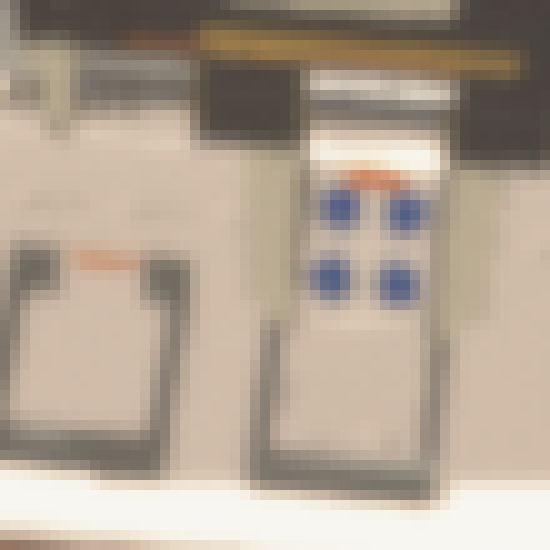

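The side view shows the carrier just above the walls. The wrench puts the contact at the hinge end, about 32 mm from the tool axis, so it is slightly too far towards +y. I'll lift a little, shift back and try again.

{"fn": "apply_moves", "kwargs": {
  "deltas": [
    [30,[0,0,-3],0],
    [30,[-3,-0.5,0],0],
    [30,[0,0,4],0],
    [30,[0,0,4],0],
    [30,[0,0,0],0]
  ]
}}

```text
t: 7.65
tool_pos: [0.6033, 0.0318, 0.2274]
orientation: [2.431, 1.987, -0.002]
force: [-4.5, -6.7, 8.8]
opening: 0.0359
```

```bash
cat > c.py <<'E'
from h import *
s,p=pose();F=s["force"];T=s["wrist_torque"];a=.198;Y=np.array([np.sin(a),np.cos(a)]);X=np.array([np.cos(a),-np.sin(a)])
print(round(s["t"],2),p.round(4),"op",s["opening"].round(4),"Fsampler",(F[:2]@X).round(1),(F[:2]@Y).round(1),F[2].round(1))
L=p[2]-.03; r=np.array([-(T[1]+L*F[0]),(T[0]-L*F[1])])/F[2]
print("contact sampler xy",(r@X).round(3),(r@Y).round(3))
E
python3 c.py
```

```text
Traceback (most recent call last):
  File "c.py", line 3, in <module>
    print(round(s["t"],2),p.round(4),"op",s["opening"].round(4),"Fsampler",(F[:2]@X).round(1),(F[:2]@Y).round(1),F[2].round(1))
                                          ^^^^^^^^^^^^^^^^^^
AttributeError: 'float' object has no attribute 'round'
```

{"fn": "apply_moves", "kwargs": {
  "deltas": [
    [30,[-2,-0.6,0],0],
    [30,[0,0,3],0],
    [30,[0,0,3],0],
    [30,[0,0,0],0]
  ]
}}

```text
t: 8.15
tool_pos: [0.6029, 0.0306, 0.2239]
orientation: [2.431, 1.988, 0.001]
force: [-11.0, -3.1, 25.3]
opening: 0.036
```

```bash
sed -i 's/s\["opening"\].round(4)/round(s["opening"],4)/' c.py; python3 c.py
```

```text
8.15 [ 0.6029  0.0306  0.2239 -0.1999] op 0.036 Fsampler -10.2 -5.3 25.3
contact sampler xy -0.009 0.002
```

{"fn": "apply_moves", "kwargs": {
  "deltas": [
    [30,[0,-0.8,-1],0],
    [58,[0,0,0],0],
    [58,[0,0,0],0],
    [58,[0,0,0],0],
    [58,[0,0,0],0]
  ]
}}

```text
t: 8.78
tool_pos: [0.6014, 0.0313, 0.2213]
orientation: [-2.432, -1.988, 0.001]
force: [-0.1, -0.7, 0.2]
opening: 0.0578
```

{"fn": "apply_moves", "kwargs": {
  "deltas": [
    [58,[0,0,-40],0],
    [58,[0,0,-50],0],
    [58,[-50,0,0],0.1],
    [58,[-50,0,0],0.1],
    [58,[-50,0,0],0.1]
  ]
}}

```text
t: 9.4
tool_pos: [0.5569, -0.1129, 0.3119]
orientation: [2.704, 1.599, 0.0]
force: [0.5, 0.3, -0.0]
opening: 0.0579
```

Run:
```python
from h import *
import cv2
plan([[.4364,-.3035,.30,-.93],[.4364,-.3035,.207,-.93]],grip=58)
b=viewer.read_camera("side");a=viewer.read_camera("top");cv2.imwrite("pics/s5.png",b);cv2.imwrite("pics/t5.png",a)
cv2.imwrite("pics/g5.png",cv2.hconcat([cv2.resize(b[180:245,240:320],(480,390),interpolation=3),cv2.resize(a[155:220,255:305],(300,390),interpolation=3)]))
```

```text
t 9.4 pose [ 0.5569 -0.1129  0.3119 -0.5028] F [ 0.5  0.3 -0. ] op 0.0579
[[58, [-45.0, -3.0, 2.0], 0.09], [58, [-45.0, 1.0, 2.0], 0.08], [58, [-45.0, 5.0, 3.0], 0.09], [58, [-44.0, 9.0, 2.0], 0.08], [58, [-43.4, 12.8, 2.9], 0.087]]
[[58, [-0.0, -0.0, 46.0], 0.0], [58, [-0.0, -0.0, 47.0], 0.0]]
```

View pics/g5.png

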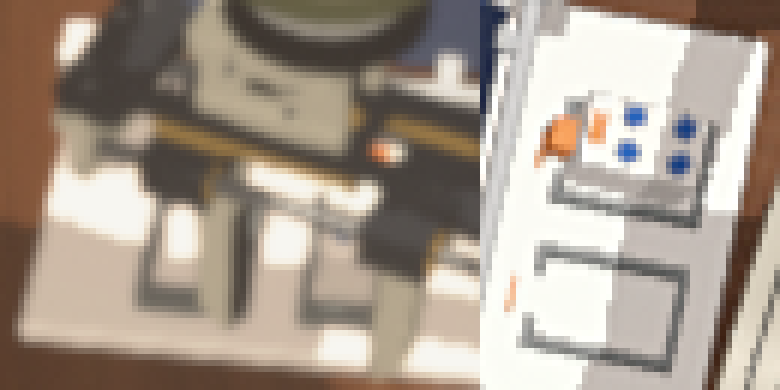

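The top view shows carrier A in the farther pocket with its tab through the hinge-side gap. I've viewed 10 pictures. Next I'll check the seating numerically and go for B.

Run:
```python
from h import *
np.set_printoptions(precision=4,suppress=True)
U=crop(np.array([[636,116],[685,128],[628,150],[681,163]])-[480,0],(255,155),6)
p=[.5726,.0838,-.198]
for z in(.067,.069):
  for u in U:
    w=pix2w("top",u,z);d=w[:2]-p[:2];c,q=np.cos(p[2]),np.sin(p[2])
    print(z,np.array([c*d[0]+q*d[1]-.0375,-q*d[0]+c*d[1]+.045]))
```

```text
0.067 [0.0118 0.0007]
0.067 [ 0.0102 -0.0238]
0.067 [-0.0057  0.0014]
0.067 [-0.0075 -0.025 ]
0.069 [0.0113 0.0006]
0.069 [ 0.0096 -0.0239]
0.069 [-0.0063  0.0013]
0.069 [-0.008  -0.0251]
```

{"fn": "apply_moves", "kwargs": {
  "deltas": [
    [58,[-45,-3,2],0.09],
    [58,[-45,1,2],0.08],
    [58,[-45,5,3],0.09],
    [58,[-44,9,2],0.08],
    [58,[-43.5,13,3],0.087]
  ]
}}

```text
t: 10.12
tool_pos: [0.437, -0.3034, 0.2998]
orientation: [2.981, 0.992, 0.001]
force: [0.6, -0.8, -0.4]
opening: 0.0579
```

Run:
```python
from h import *
plan([[.4364,-.3035,.209,-.93]],grip=58)
```

```text
t 10.12 pose [ 0.437  -0.3034  0.2998 -0.9285] F [ 0.6 -0.8 -0.4] op 0.0579
[[58, [-0.0, -0.0, 45.0], 0.0], [58, [-0.5, -0.3, 45.8], 0.001]]
```

{"fn": "apply_moves", "kwargs": {
  "deltas": [
    [58,[0,0,45],0],
    [58,[-0.5,-0.3,46],0],
    [58,[0,0,0],0],
    [30,[0,0,0],0],
    [30,[0,0,0],0]
  ]
}}

```text
t: 10.75
tool_pos: [0.4381, -0.3034, 0.2113]
orientation: [2.977, 0.994, 0.003]
force: [0.5, -0.0, 0.8]
opening: 0.0427
```

{"fn": "apply_moves", "kwargs": {
  "deltas": [
    [30,[0,0,0],0],
    [30,[0,0,0],0],
    [30,[0,0,0],0]
  ]
}}

```text
t: 11.12
tool_pos: [0.4378, -0.3034, 0.2109]
orientation: [2.978, 0.993, 0.003]
force: [0.2, 1.4, 7.3]
opening: 0.0359
```

```bash
cat > caps.py <<'E'
from h import *
import cv2,sys
np.set_printoptions(precision=4,suppress=True)
def blobs(n,tag,px,py):
    im=viewer.read_camera(n);cv2.imwrite(f"pics/{n[0]}{tag}.png",im)
    p=[.5742,.0842,-.1985]
    o=proj(n,place(p,[[px,py,.067]]))[0].astype(int)-20
    c=cv2.resize(im[o[1]:o[1]+40,o[0]:o[0]+40],None,fx=8,fy=8,interpolation=3).astype(int)
    m=((c[...,0]-c[...,2])>50).astype(np.uint8)
    k,_,st,ce=cv2.connectedComponentsWithStats(m)
    return [crop([ce[i]],o,8)[0] for i in range(1,k) if st[i,4]>150]
def tri(u,v):
    A=[]
    for n,w in(("top",u),("side",v)):
        P=np.c_[C[n]["R"],C[n]["t"]];x=(w[0]-C[n]["cx"])/C[n]["fx"];y=(w[1]-C[n]["cy"])/C[n]["fy"]
        A+= [x*P[2]-P[0],y*P[2]-P[1]]
    A=np.array(A);return np.linalg.lstsq(A[:,:3],-A[:,3],rcond=None)[0]
tag=sys.argv[1];px=float(sys.argv[2])
T=blobs("top",tag,px,-.05);S=blobs("side",tag,px,-.05)
print(len(T),len(S))
p=[.5742,.0842,-.1985];c,q=np.cos(p[2]),np.sin(p[2])
loc=lambda w:np.r_[c*(w[0]-p[0])+q*(w[1]-p[1])-px,-q*(w[0]-p[0])+c*(w[1]-p[1])+.045,w[2]]
TT=[loc(pix2w("top",u,.067)) for u in T];SS=[loc(pix2w("side",u,.067)) for u in S]
for u,a in zip(T,TT):
    if S:
        j=np.argmin([np.linalg.norm(a-b) for b in SS]);print("top",a[:2],"side",SS[j][:2],"tri",loc(tri(u,S[j])))
    else: print("top",u,a)
E
python3 caps.py 6 .0375; python3 c.py
```

```text
4 4
top [0.0101 0.0003] side [0.0119 0.0052] tri [0.0105 0.0005 0.0707]
top [ 0.0089 -0.0248] side [ 0.0117 -0.0273] tri [ 0.0108 -0.0244  0.0636]
top [-0.0081  0.0009] side [-0.007   0.0038] tri [-0.0078  0.0011  0.0691]
top [-0.0094 -0.0252] side [-0.006  -0.0275] tri [-0.0073 -0.0247  0.0635]
11.22 [ 0.4378 -0.3034  0.211  -0.9268] op 0.0357 Fsampler -0.8 1.9 7.4
contact sampler xy -0.022 -0.013
```

Run:
```python
import cv2
b=cv2.imread("pics/s6.png");a=cv2.imread("pics/t6.png")
cv2.imwrite("pics/g6.png",cv2.hconcat([cv2.resize(b[185:235,270:320],(400,400),interpolation=2),cv2.resize(a[155:205,255:305],(400,400),interpolation=2)]))
```

```text
(no output)
```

View pics/g6.png

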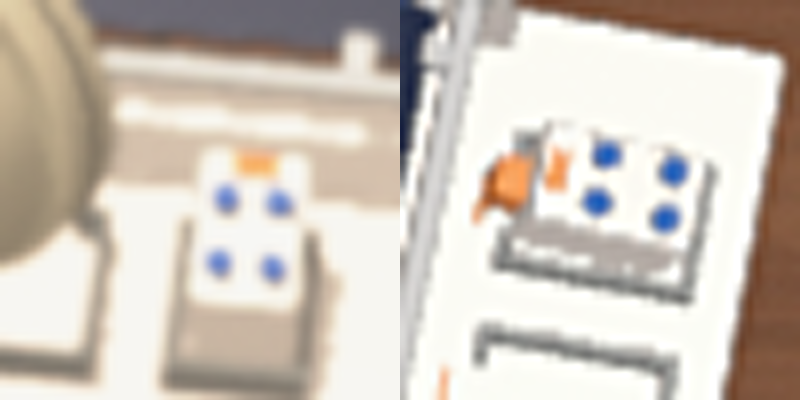

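Run:
```python
from h import *
np.set_printoptions(precision=1,suppress=True)
p=[.5742,.0842,-.1985]
for tilt in(-.12,0,.12,.22):
    for n,o,off in(("side",(270,185),0),("top",(255,155),400)):
        M=[]
        for x in(-.018,.018):
            for y in(.03,-.03): 
                # tilt about front bottom edge
                yy=(y+.03);zz=.048;c,s=np.cos(tilt),np.sin(tilt)
                M.append([x+.0375,-.075+yy*c-zz*s,.012+max(0,-tilt)*.06+yy*s+zz*c])
        print(tilt,n,"BL FL BR FR",((proj(n,place(p,M))-o+.5)*8-.5+[off,0]).tolist() and ((proj(n,place(p,M))-o+.5)*8-.5+[off,0]).round().tolist())
```

```text
-0.12 side BL FL BR FR [[199.0, 147.0], [185.0, 252.0], [302.0, 157.0], [292.0, 262.0]]
-0.12 top BL FL BR FR [[499.0, 217.0], [660.0, 241.0], [518.0, 124.0], [677.0, 147.0]]
0 side BL FL BR FR [[198.0, 157.0], [183.0, 278.0], [301.0, 167.0], [289.0, 288.0]]
0 top BL FL BR FR [[513.0, 219.0], [675.0, 248.0], [532.0, 126.0], [693.0, 155.0]]
0.12 side BL FL BR FR [[197.0, 155.0], [181.0, 291.0], [301.0, 164.0], [288.0, 301.0]]
0.12 top BL FL BR FR [[530.0, 217.0], [691.0, 251.0], [548.0, 124.0], [708.0, 158.0]]
0.22 side BL FL BR FR [[196.0, 155.0], [180.0, 302.0], [301.0, 165.0], [287.0, 313.0]]
0.22 top BL FL BR FR [[545.0, 217.0], [703.0, 254.0], [563.0, 123.0], [721.0, 161.0]]
```

The pictures show carrier A tilted, with its tab end up by about 0.2 rad. Its back edge is resting on the hinge-side wall, because it turned in the grip during the push. B is in hand now, so I'll seat B first with a firmer grip, then re-grip A and shift it about 4 mm towards -y so that it drops flat.

{"fn": "apply_moves", "kwargs": {
  "deltas": [
    [30,[0,0,-20],0],
    [30,[0,0,-30],0],
    [30,[0,0,-40],0],
    [30,[0,0,-10],0]
  ],
  "grip_force": 45
}}

```text
t: 11.72
tool_pos: [0.4377, -0.3036, 0.3123]
orientation: [2.975, 0.992, 0.005]
force: [1.3, 0.6, -1.8]
opening: 0.0357
```

Run:
```python
from h import *
plan([[.5287,.0487,.30,-.198]],grip=30,step=48,turn=.14)
```

```text
t 11.72 pose [ 0.4377 -0.3036  0.3123 -0.9269] F [ 1.3  0.6 -1.8] op 0.0357
[[30, [36.0, -28.0, 2.0], -0.09], [30, [38.0, -25.0, 1.0], -0.09], [30, [40.0, -22.0, 2.0], -0.09], [30, [42.0, -18.0, 1.0], -0.09], [30, [43.0, -14.0, 2.0], -0.09]]
[[30, [44.0, -10.0, 1.0], -0.09], [30, [45.0, -6.0, 2.0], -0.09], [30, [45.6, -2.4, 1.3], -0.099]]
```

{"fn": "apply_moves", "kwargs": {
  "deltas": [
    [30,[36,-28,2],-0.09],
    [30,[38,-25,1],-0.09],
    [30,[40,-22,2],-0.09],
    [30,[42,-18,1],-0.09],
    [30,[43,-14,2],-0.09]
  ]
}}

```text
t: 12.35
tool_pos: [0.4939, -0.0809, 0.2996]
orientation: [-2.68, -1.637, 0.001]
force: [0.5, -0.8, -1.3]
opening: 0.0356
```

{"fn": "apply_moves", "kwargs": {
  "deltas": [
    [30,[44,-10,1],-0.09],
    [30,[45,-6,2],-0.09],
    [30,[45.6,-2.4,1],-0.099],
    [30,[0,0,0],0]
  ]
}}

```text
t: 12.85
tool_pos: [0.5276, 0.0521, 0.2954]
orientation: [-2.424, -1.996, 0.001]
force: [-0.9, -0.6, -1.7]
opening: 0.0354
```

Run:
```python
from h import *
plan([[.5287,.0487,.242,-.198]],grip=30)
```

```text
t 12.85 pose [ 0.5276  0.0521  0.2954 -0.1932] F [-0.9 -0.6 -1.7] op 0.0354
[[30, [-3.1, 1.7, 53.4], 0.005]]
```

{"fn": "apply_moves", "kwargs": {
  "deltas": [
    [30,[-3,1.7,27],0.005],
    [30,[0,0,27],0],
    [30,[0,0,0],0]
  ]
}}

```text
t: 13.22
tool_pos: [0.5271, 0.0454, 0.2395]
orientation: [-2.433, -1.981, 0.008]
force: [-0.7, -0.4, -1.1]
opening: 0.0357
```

```bash
python3 - <<'E'
from h import *
plan([[.5287,.0487,.230,-.198]],grip=30,step=4)
E
python3 caps.py 7 -.0375
```

```text
t 13.22 pose [ 0.5271  0.0454  0.2395 -0.2043] F [-0.7 -0.4 -1.1] op 0.0357
[[30, [1.0, 0.0, 3.0], -0.0], [30, [1.0, 0.0, 3.0], -0.0], [30, [1.5, 0.9, 3.5], -0.006]]
0 0
```

{"fn": "apply_moves", "kwargs": {
  "deltas": [
    [30,[3.5,0.9,0],-0.006],
    [30,[0,0,0],0],
    [30,[0,0,4],0],
    [30,[0,0,4],0],
    [30,[0,0,0],0]
  ]
}}

```text
t: 13.95
tool_pos: [0.5301, 0.0494, 0.2341]
orientation: [-2.428, -1.992, 0.001]
force: [-0.4, 1.1, -2.3]
opening: 0.0354
```

```bash
python3 c.py
```

```text
13.95 [ 0.5301  0.0494  0.2341 -0.197 ] op 0.0354 Fsampler -0.6 1.0 -2.3
contact sampler xy -0.021 0.128
```

{"fn": "apply_moves", "kwargs": {
  "deltas": [
    [30,[-0.5,-0.8,4],0],
    [30,[0,0,4],0],
    [30,[0,0,0],0]
  ]
}}

```text
t: 14.32
tool_pos: [0.5293, 0.0491, 0.2261]
orientation: [-2.429, -1.992, 0.001]
force: [-0.2, 0.8, -1.4]
opening: 0.0357
```

```bash
python3 c.py
```

```text
14.32 [ 0.5293  0.0491  0.2261 -0.197 ] op 0.0357 Fsampler -0.4 0.7 -1.4
contact sampler xy 0.003 0.189
```

B is free inside the pocket. I'll set it down and release it.

{"fn": "apply_moves", "kwargs": {
  "deltas": [
    [30,[0,0,2.5],0],
    [30,[0,0,0],0],
    [52,[0,0,0],0],
    [52,[0,0,0],0],
    [52,[0,0,0],0]
  ]
}}

```text
t: 14.95
tool_pos: [0.5298, 0.0491, 0.2245]
orientation: [2.429, 1.992, 0.001]
force: [0.7, -0.7, -0.3]
opening: 0.0515
```

{"fn": "apply_moves", "kwargs": {
  "deltas": [
    [52,[0,0,-40],0],
    [52,[0,0,-35],0],
    [52,[0,0,0],0]
  ]
}}

```text
t: 15.32
tool_pos: [0.5311, 0.0491, 0.303]
orientation: [2.426, 1.99, 0.008]
force: [0.4, 0.4, -0.3]
opening: 0.0521
```

Run:
```python
from h import *
plan([[.602,.0322,.30,-.198],[.602,.0322,.227,-.198]],grip=52)
```

```text
t 15.32 pose [ 0.5311  0.0491  0.303  -0.197 ] F [ 0.4  0.4 -0.3] op 0.0521
[[52, [-1.0, 36.0, 2.0], 0.0], [52, [-1.7, 36.9, 1.0], 0.001], [52, [0.0, -0.0, 37.0], 0.0], [52, [0.0, -0.0, 36.0], 0.0]]
```

{"fn": "apply_moves", "kwargs": {
  "deltas": [
    [52,[-1,36,2],0],
    [52,[-1.5,37,1],0],
    [52,[0,0,0],0],
    [52,[0,0,30],0],
    [52,[0,0,30],0]
  ],
  "grip_force": 15
}}

```text
t: 15.95
tool_pos: [0.5999, 0.0326, 0.235]
orientation: [-2.429, -1.992, 0.001]
force: [-0.3, -0.8, -0.5]
opening: 0.0521
```

{"fn": "apply_moves", "kwargs": {
  "deltas": [
    [52,[0,0,13],0],
    [52,[0,0,0],0],
    [30,[0,0,0],0],
    [30,[0,0,0],0],
    [30,[0,0,0],0]
  ]
}}

```text
t: 16.58
tool_pos: [0.6014, 0.0323, 0.2248]
orientation: [2.428, 1.991, 0.003]
force: [-0.6, -0.2, 5.9]
opening: 0.0359
```

```bash
python3 c.py
```

```text
16.57 [ 0.6014  0.0323  0.2248 -0.1971] op 0.0359 Fsampler -0.6 -0.3 5.9
contact sampler xy 0.014 0.004
```

{"fn": "apply_moves", "kwargs": {
  "deltas": [
    [30,[0,0,-2],0],
    [30,[-3,0,0],0],
    [30,[-2.5,0,0],0],
    [30,[0,0,0],0]
  ]
}}

```text
t: 17.08
tool_pos: [0.5994, 0.0268, 0.2249]
orientation: [-2.429, -1.991, 0.001]
force: [-0.4, 0.7, -0.9]
opening: 0.0359
```

{"fn": "apply_moves", "kwargs": {
  "deltas": [
    [52,[0,0,0],0],
    [52,[0,0,0],0],
    [52,[0,0,0],0],
    [52,[0,0,-40],0],
    [52,[0,0,-40],0]
  ]
}}

```text
t: 17.7
tool_pos: [0.5993, 0.0269, 0.3056]
orientation: [-2.428, -1.992, 0.002]
force: [0.1, 0.1, 0.1]
opening: 0.0517
```

{"fn": "apply_moves", "kwargs": {
  "deltas": [
    [52,[-50,0,0],0],
    [52,[-50,0,0],0],
    [52,[-50,0,0],0],
    [52,[-50,0,0],0],
    [52,[-50,0,0],0]
  ]
}}

```text
t: 18.32
tool_pos: [0.5502, -0.2198, 0.3055]
orientation: [2.429, 1.992, 0.0]
force: [0.7, 0.4, -0.5]
opening: 0.0518
```

```bash
python3 c.py; python3 caps.py 8 .0375; python3 caps.py 9 -.0375
```

```text
18.32 [ 0.5502 -0.2198  0.3055 -0.1969] op 0.0518 Fsampler 0.6 0.6 -0.5
contact sampler xy 0.544 0.442
4 0
top [277.7143 175.    ] [0.0056 0.0077 0.067 ]
top [286.2 176.5] [ 0.0056 -0.0175  0.067 ]
top [276.5 181. ] [-0.0128  0.0078  0.067 ]
top [285.     182.7143] [-0.0134 -0.0174  0.067 ]
5 2
top [ 0.0616 -0.0174] side [-0.0069 -0.0228] tri [ 0.0239 -0.0303  0.0936]
top [0.008 0.008] side [-0.0068  0.0046] tri [0.0002 0.0053 0.0703]
top [ 0.0072 -0.0186] side [-0.0069 -0.0228] tri [-0.0003 -0.0212  0.0693]
top [-0.0105  0.0074] side [-0.0068  0.0046] tri [-0.0084  0.0081  0.063 ]
top [-0.0108 -0.019 ] side [-0.0069 -0.0228] tri [-0.0086 -0.0184  0.0621]
```

Run:
```python
from h import *
p=[.5742,.0842,-.1985]
b=place(p,[[0,.135,.147]])[0];print(b)
s,q=pose()
plan([[q[0],q[1],.38,q[3]],[b[0],b[1],.38,1.373],[b[0],b[1],.316,1.373]],grip=28,step=58,turn=.18)
```

```text
[0.60082187 0.21654907 0.147     ]
t 18.52 pose [ 0.5504 -0.2191  0.3052 -0.1992] F [-0.2 -0.   0.1] op 0.052
[[28, [0.0, 0.0, -37.0], -0.0], [28, [0.0, 0.0, -37.8], -0.0], [28, [49.0, -4.0, 0.0], -0.17], [28, [48.0, 4.0, 0.0], -0.18], [28, [47.0, 13.0, 0.0], -0.17]]
[[28, [44.0, 21.0, 0.0], -0.18], [28, [40.0, 28.0, 0.0], -0.17], [28, [34.0, 34.0, 0.0], -0.18], [28, [28.0, 40.0, 0.0], -0.17], [28, [21.0, 44.0, 0.0], -0.18]]
[[28, [12.0, 47.7, 0.0], -0.172], [28, [-0.0, -0.0, 32.0], -0.0], [28, [-0.0, -0.0, 32.0], -0.0]]
```

{"fn": "apply_moves", "kwargs": {
  "deltas": [
    [28,[0,0,-37],0],
    [28,[0,0,-38],0],
    [28,[49,-4,0],-0.17],
    [28,[48,4,0],-0.18],
    [28,[47,13,0],-0.17]
  ]
}}

```text
t: 19.15
tool_pos: [0.5673, -0.0702, 0.3804]
orientation: [1.826, 2.556, 0.001]
force: [1.1, -0.2, 0.1]
opening: 0.0279
```

{"fn": "apply_moves", "kwargs": {
  "deltas": [
    [28,[44,21,0],-0.18],
    [28,[40,28,0],-0.17],
    [28,[34,34,0],-0.18],
    [28,[28,40,0],-0.17],
    [28,[21,44,0],-0.18]
  ]
}}

```text
t: 19.77
tool_pos: [0.5934, 0.172, 0.3803]
orientation: [-0.562, -3.091, -0.0]
force: [0.4, -0.4, -0.0]
opening: 0.0279
```

{"fn": "apply_moves", "kwargs": {
  "deltas": [
    [28,[12,47.7,0],-0.17],
    [28,[0,0,0],0],
    [28,[0,0,0],0]
  ]
}}

```text
t: 20.15
tool_pos: [0.5995, 0.2185, 0.38]
orientation: [-0.309, -3.126, 0.001]
force: [0.6, -1.0, 0.4]
opening: 0.0278
```

```bash
python3 caps.py 10 .0375; python3 caps.py 11 -.0375
python3 - <<'E'
from h import *
import cv2
p=[.5742,.0842,-.1985]
b=place(p,[[0,.135,.147]])[0]
plan([[b[0],b[1],.316,1.373]],grip=28)
a=cv2.imread("pics/t11.png");b=cv2.imread("pics/s11.png")
cv2.imwrite("pics/g11.png",cv2.hconcat([cv2.resize(b[130:250,230:350],(400,400),interpolation=2),cv2.resize(a[140:240,205:305],(400,400),interpolation=2)]))
E
```

```text
4 3
top [0.0056 0.0077] side [0.0088 0.0041] tri [0.0078 0.0082 0.0625]
top [ 0.0056 -0.0175] side [ 0.0084 -0.0227] tri [ 0.0078 -0.017   0.0611]
top [-0.0128  0.0078] side [0.0088 0.0041] tri [-0.0002  0.0112  0.0553]
top [-0.0134 -0.0174] side [-0.0083 -0.0217] tri [-0.0101 -0.0166  0.061 ]
5 3
top [ 0.0616 -0.0174] side [ 0.0105 -0.0215] tri [ 0.0334 -0.0266  0.0861]
top [0.008 0.008] side [-0.0068  0.0046] tri [0.0002 0.0053 0.0703]
top [ 0.0072 -0.0186] side [ 0.0105 -0.0215] tri [ 0.0091 -0.0181  0.0631]
top [-0.0105  0.0074] side [-0.0068  0.0046] tri [-0.0084  0.0081  0.063 ]
top [-0.0108 -0.019 ] side [-0.0069 -0.0228] tri [-0.0086 -0.0184  0.0621]
t 20.35 pose [0.6001 0.2166 0.3804 1.3711] F [-0.4  0.1 -1. ] op 0.0276
[[28, [-0.0, 0.0, 32.0], -0.0], [28, [-0.7, 0.1, 32.4], -0.002]]
```

View pics/g11.png

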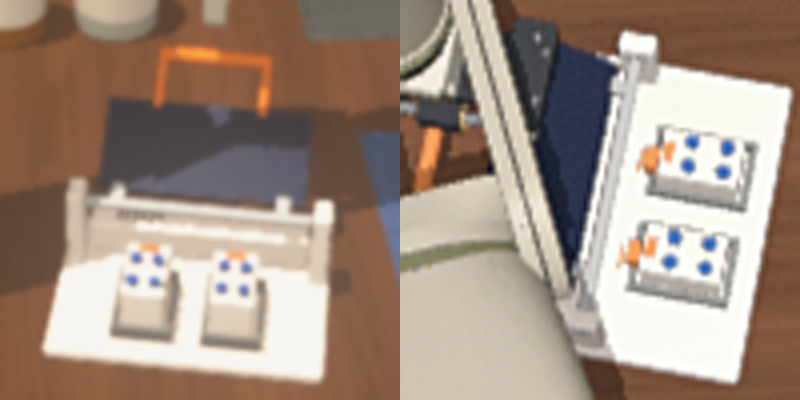

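Both carriers now look level and alike: cap heights are within 2 mm front to back, and the tabs sit in the hinge-side gaps. That is picture 12. Next I'll check the bar position and descend on it.

Run:
```python
from h import *
p=[.5742,.0842,-.1985]
for th in(2.5,2.55,2.6):
    M=[[x,.015-.14*np.cos(th),.075+.14*np.sin(th)] for x in(-.047,0,.047)]
    print(th,(proj("side",place(p,M))-[230,130]+.5)/.3-.5, place(p,M)[1])
```

```text
2.5 [[157.96155778  45.76919254]
 [212.31406765  50.29685874]
 [266.92234593  54.84583094]] [0.59927585 0.20886312 0.1587861 ]
2.55 [[158.35834716  48.45180543]
 [212.42972111  52.96223964]
 [266.75421699  57.49378835]] [0.60007399 0.21283104 0.15307572]
2.6 [[158.70906326  51.48623527]
 [212.50500826  55.98067593]
 [266.55149625  60.49604847]] [0.60081485 0.21651419 0.14717019]
```

{"fn": "apply_moves", "kwargs": {
  "deltas": [
    [28,[0,0,20],0],
    [28,[0,0,0],0]
  ]
}}

```text
t: 20.6
tool_pos: [0.5993, 0.2167, 0.357]
orientation: [-0.311, -3.122, 0.003]
force: [-0.0, 0.4, -0.4]
opening: 0.0281
```

{"fn": "apply_moves", "kwargs": {
  "deltas": [
    [28,[0,-1.5,20],0],
    [28,[0,0,18],0],
    [28,[0,0,0],0],
    [8,[0,0,0],0],
    [8,[0,0,0],0]
  ],
  "grip_force": 8
}}

```text
t: 21.22
tool_pos: [0.6001, 0.2162, 0.3232]
orientation: [0.31, 3.125, 0.001]
force: [0.2, 0.1, -0.1]
opening: 0.0124
```

{"fn": "apply_moves", "kwargs": {
  "deltas": [
    [8,[0,0,0],0],
    [8,[0,0,0],0]
  ]
}}

```text
t: 21.48
tool_pos: [0.6001, 0.2162, 0.3232]
orientation: [0.31, 3.125, 0.001]
force: [0.6, 1.1, 3.0]
opening: 0.012
```

```bash
python3 c.py
```

```text
21.48 [0.6001 0.2162 0.3232 1.3731] op 0.012 Fsampler 0.4 1.2 3.0
contact sampler xy -0.01 -0.069
```

{"fn": "apply_moves", "kwargs": {
  "deltas": [
    [20,[0,0,0],0],
    [20,[0,0,7],0],
    [20,[0,0,0],0],
    [8,[0,0,0],0],
    [8,[0,0,0],0]
  ],
  "grip_force": 12
}}

```text
t: 22.1
tool_pos: [0.5997, 0.2162, 0.3152]
orientation: [-0.31, -3.126, -0.0]
force: [-0.6, 0.8, -0.8]
opening: 0.0117
```

```bash
cat > arc.py <<'E'
from h import *
import sys
s,p=pose();print(round(s["t"],2),p.round(4),s["force"].round(1),round(s["opening"],4))
h=np.array([.5772,.0989]);Y=np.array([np.sin(.1985),np.cos(.1985)]);X=np.array([np.cos(.1985),-np.sin(.1985)])
d=(p[:2]-h)@Y;th=np.arccos(-d/.14);zo=p[2]-.075-.14*np.sin(th);print("theta",th,"zoff",zo,"x",(p[:2]-h)@X)
end=float(sys.argv[1]);n=int(sys.argv[2]);r=[]
for i in range(n):
    t2=th+(end-th)/n
    r.append([8,[0,round(140*(np.cos(th)-np.cos(t2)),1),round(-140*(np.sin(t2)-np.sin(th)),1)],0]);th=t2
for i in range(0,n,5):print(r[i:i+5])
E
python3 arc.py 1.571 15
```

```text
22.1 [0.5997 0.2162 0.3152 1.3731] [-0.6  0.8 -0.8] 0.0117
theta 2.592474825908604 zoff 0.16708474050909 x -0.0010451779736274746
[[8, [0, np.float64(-5.2), np.float64(-8.0)], 0], [8, [0, np.float64(-5.4), np.float64(-7.1)], 0], [8, [0, np.float64(-5.4), np.float64(-6.3)], 0], [8, [0, np.float64(-5.4), np.float64(-5.6)], 0], [8, [0, np.float64(-5.3), np.float64(-4.9)], 0]]
[[8, [0, np.float64(-5.2), np.float64(-4.3)], 0], [8, [0, np.float64(-5.0), np.float64(-3.8)], 0], [8, [0, np.float64(-4.8), np.float64(-3.4)], 0], [8, [0, np.float64(-4.6), np.float64(-3.0)], 0], [8, [0, np.float64(-4.4), np.float64(-2.6)], 0]]
[[8, [0, np.float64(-4.2), np.float64(-2.3)], 0], [8, [0, np.float64(-4.0), np.float64(-2.0)], 0], [8, [0, np.float64(-3.8), np.float64(-1.7)], 0], [8, [0, np.float64(-3.6), np.float64(-1.5)], 0], [8, [0, np.float64(-3.4), np.float64(-1.3)], 0]]
```

```bash
sed -i 's|t2=th+(end-th)/n|t2=th+(end-th)/(n-i)|; s|round(140|round(140.|; s|\[0,round(140\.\*(np.cos(th)-np.cos(t2)),1),round(-140\*(np.sin(t2)-np.sin(th)),1)\]|[0,float(round(140*(np.cos(th)-np.cos(t2)),1)),float(round(-140*(np.sin(t2)-np.sin(th)),1))]|' arc.py; python3 arc.py 1.571 15
```

```text
22.1 [0.5997 0.2162 0.3152 1.3731] [-0.6  0.8 -0.8] 0.0117
theta 2.592474825908604 zoff 0.16708474050909 x -0.0010451779736274746
[[8, [0, -5.2, -8.0], 0], [8, [0, -5.8, -7.6], 0], [8, [0, -6.3, -7.2], 0], [8, [0, -6.8, -6.7], 0], [8, [0, -7.2, -6.3], 0]]
[[8, [0, -7.6, -5.7], 0], [8, [0, -8.0, -5.2], 0], [8, [0, -8.3, -4.7], 0], [8, [0, -8.6, -4.1], 0], [8, [0, -8.9, -3.5], 0]]
[[8, [0, -9.1, -2.9], 0], [8, [0, -9.3, -2.3], 0], [8, [0, -9.4, -1.6], 0], [8, [0, -9.5, -1.0], 0], [8, [0, -9.5, -0.3], 0]]
```

{"fn": "apply_moves", "kwargs": {
  "deltas": [
    [8,[0,-5.2,-8],0],
    [8,[0,-5.8,-7.6],0],
    [8,[0,-6.3,-7.2],0],
    [8,[0,-6.8,-6.7],0],
    [8,[0,-7.2,-6.3],0]
  ]
}}

```text
t: 22.72
tool_pos: [0.5934, 0.1856, 0.3526]
orientation: [0.309, 3.126, 0.003]
force: [-2.7, 6.2, 4.4]
opening: 0.0116
```

```bash
python3 arc.py 1.571 10; python3 c.py
```

```text
22.73 [0.5934 0.1856 0.3526 1.3735] [-2.7  6.2  4.4] 0.0116
theta 2.2521050314619906 zoff 0.16888795893904515 x -0.0011921407103615885
[[8, [0, -7.6, -5.7], 0], [8, [0, -8.0, -5.2], 0], [8, [0, -8.3, -4.7], 0], [8, [0, -8.6, -4.1], 0], [8, [0, -8.9, -3.5], 0]]
[[8, [0, -9.1, -2.9], 0], [8, [0, -9.3, -2.3], 0], [8, [0, -9.4, -1.6], 0], [8, [0, -9.5, -1.0], 0], [8, [0, -9.5, -0.3], 0]]
22.73 [0.5934 0.1856 0.3526 1.3735] op 0.0116 Fsampler -3.9 5.6 4.4
contact sampler xy 0.13 -0.167
```

{"fn": "apply_moves", "kwargs": {
  "deltas": [
    [8,[0,-7.6,-6.2],0],
    [8,[0,-8,-5.7],0],
    [8,[0,-8.3,-5],0],
    [8,[0,-8.6,-4.1],0],
    [8,[0,-8.9,-3.5],0]
  ]
}}

```text
t: 23.35
tool_pos: [0.5853, 0.1442, 0.3765]
orientation: [0.31, 3.126, 0.0]
force: [-2.5, 3.6, 3.2]
opening: 0.0118
```

```bash
python3 arc.py 1.571 6; python3 c.py
```

```text
23.35 [0.5853 0.1442 0.3765 1.373 ] [-2.5  3.6  3.2] 0.0118
theta 1.9059369341836756 zoff 0.16926068076839454 x -0.0009957719062773846
[[8, [0, -7.4, -2.4], 0], [8, [0, -7.6, -1.9], 0], [8, [0, -7.7, -1.5], 0], [8, [0, -7.7, -1.1], 0], [8, [0, -7.8, -0.7], 0]]
[[8, [0, -7.8, -0.2], 0]]
23.35 [0.5853 0.1442 0.3765 1.373 ] op 0.0118 Fsampler -3.2 3.0 3.2
contact sampler xy 0.166 -0.143
```

{"fn": "apply_moves", "kwargs": {
  "deltas": [
    [8,[0,-7.4,-2.6],0],
    [8,[0,-7.6,-2.2],0],
    [8,[0,-7.7,-1.7],0],
    [8,[0,-7.7,-1.2],0],
    [8,[0,-7.8,-0.7],0]
  ]
}}

```text
t: 23.98
tool_pos: [0.5779, 0.1067, 0.3838]
orientation: [-0.31, -3.126, 0.0]
force: [-2.2, 0.7, 1.2]
opening: 0.0118
```

{"fn": "apply_moves", "kwargs": {
  "deltas": [
    [8,[0,-5,0],0],
    [8,[0,-3.5,0],0],
    [8,[0,0,0],0],
    [8,[0,0,0],0]
  ]
}}

```text
t: 24.48
tool_pos: [0.5764, 0.099, 0.3839]
orientation: [0.31, 3.126, -0.0]
force: [-2.1, 2.1, 0.7]
opening: 0.0116
```

```bash
python3 arc.py 1.571 1; python3 c.py
python3 - <<'E'
from h import *
import cv2
# orange bar / flap measurement, both views
for n in("top","side"):
    im=viewer.read_camera(n);cv2.imwrite(f"pics/{n}_up.png",im)
    hsv=cv2.cvtColor(im,cv2.COLOR_BGR2HSV)
    p=[.5742,.0842,-.1985]
    for z in(.17,.2,.215):
        print(n,z,proj(n,place(p,[[-.047,.015,z],[.047,.015,z]])).round(1).tolist())
    m=cv2.inRange(hsv,(5,120,120),(22,255,255));k,_,st,ce=cv2.connectedComponentsWithStats(m)
    print([(st[i].tolist(),ce[i].round(1).tolist()) for i in range(1,k) if st[i,4]>6 and 200<ce[i][0]<345 and 90<ce[i][1]<250])
    d=((im[...,0].astype(int)-im[...,2]>15)&(im[...,0]<130)).astype(np.uint8);k,_,st,ce=cv2.connectedComponentsWithStats(d)
    print("blue",[(st[i].tolist(),ce[i].round(1).tolist()) for i in range(1,k) if st[i,4]>60 and 200<ce[i][0]<345 and 90<ce[i][1]<250])
E
```

```text
24.48 [0.5764 0.099  0.3839 1.3731] [-2.1  2.1  0.7] 0.0116
theta 1.5704174018753942 zoff 0.168875160686495 x -0.0008394426030167973
[[8, [0, 0.1, -0.0], 0]]
24.48 [0.5764 0.099  0.3839 1.3731] op 0.0116 Fsampler -2.4 1.7 0.7
contact sampler xy 0.74 -0.617
top 0.17 [[252.1, 192.8], [258.8, 160.1]]
top 0.2 [[251.5, 190.1], [258.3, 156.7]]
top 0.215 [[251.2, 188.7], [258.1, 155.0]]
[([283, 147, 47, 4, 88], [305.6, 148.1]), ([235, 174, 9, 14, 70], [238.6, 181.2]), ([250, 176, 6, 18, 59], [252.3, 184.5]), ([264, 178, 6, 5, 17], [266.6, 179.9]), ([262, 200, 4, 2, 7], [263.7, 200.6])]
blue []
side 0.17 [[272.4, 164.4], [307.4, 167.4]]
side 0.2 [[272.5, 155.4], [308.2, 158.5]]
side 0.215 [[272.6, 150.8], [308.6, 153.8]]
[([321, 80, 10, 29, 161], [324.0, 92.8])]
blue []
```

{"fn": "apply_moves", "kwargs": {
  "deltas": [
    [8,[0,-1,0],0],
    [8,[0,0,0],0],
    [8,[0,0,0],0],
    [8,[0,0,0],0]
  ],
  "grip_force": 20
}}

```text
t: 25.08
tool_pos: [0.5761, 0.098, 0.3839]
orientation: [-0.31, -3.126, -0.0]
force: [-1.7, 1.4, -0.6]
opening: 0.0109
```

```bash
python3 arc.py 1.571 1; python3 caps.py 20 .0375;python3 caps.py 21 -.0375
```

```text
25.07 [0.5761 0.098  0.3839 1.373 ] [-1.7  1.4 -0.6] 0.0109
theta 1.562982362685226 zoff 0.16886428607204812 x -0.0008579075151021829
[[8, [0, 1.1, -0.0], 0]]
1 3
top [-0.0149 -0.0197] side [-0.0092 -0.0222] tri [-0.0114 -0.0188  0.0624]
2 2
top [ 0.0601 -0.0197] side [ 0.0105 -0.0215] tri [ 0.0326 -0.0285  0.0873]
top [0.0079 0.0076] side [ 0.0105 -0.0215] tri [0.0108 0.0081 0.0397]
```

{"fn": "apply_moves", "kwargs": {
  "deltas": [
    [8,[0,0,0],0],
    [8,[0,0,0],0],
    [8,[0,0,0],0]
  ],
  "grip_force": 14
}}

```text
t: 25.65
tool_pos: [0.5761, 0.0979, 0.3839]
orientation: [-0.31, -3.126, 0.0]
force: [-2.2, 0.8, -0.1]
opening: 0.0117
```

```bash
python3 -c "
from plant import robot,order
s=robot.read_state();print(s['t'],s['opening'],s['force'])
print(order.close_job())"
```

```text
25.65 0.01167630789572103 [-2.22474616  0.8269793  -0.13544081]
the job is handed in; nothing more can be done
None
```

I handed the job in at 25.65 s. Both white carriers are released in their pockets with the tabs in the hinge-side gaps, and the cover flap is held upright by its orange bar. I didn't touch any of the other things on the bench.

- **Carriers:** Carrier A first went in tilted, with its tab end on the hinge-side wall. I re-gripped it, shifted it about 5 mm and released it, and it dropped flat. Carrier B went in cleanly. The last clear look, before the flap was moved, showed both level: cap heights matched to about 2 mm front to back. After the swing only one to three caps per carrier were visible. Most sat where they had been, but one cap match for B was inconsistent because of the blocked view, so the final seating wasn't fully re-checked.
- **Flap:** It is held at 14 N with the fingers on the 12 mm bar (opening 11.7 mm) and almost no residual force. Computed from the gripper position, the angle is 1.563 rad, against 1.571 for bolt upright.
- **Hinge uncertainty:** The swing arc put the hinge axis about 1.7 mm nearer the pockets than the camera fit did. I split the difference, so the angle is uncertain by about 0.01 rad. The side camera could not see the bar at the end. A top view taken just before a last 1 mm shift matched to about 1 mm.

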